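Step the feed fixture on three clicks and hold it

ROBOT

A 7-joint arm with a two-finger parallel gripper is mounted at the origin on a cart in front of the work surface, level with it; the furniture and walls round the work are solid. World frame = base frame: x ahead of the robot, y to its left, z up, the work surface at z = 0. Lengths are in m, angles in degrees, forces in N, time in s.
With the tool pointing down it reaches from about 0.425 to 0.875 m from the base axis. Payload 9.9 kg.
Tool frame: the origin (TCP) lies midway between the tips of the shut fingers; the grasp point (between the pads) lies 19 mm behind it (manip.grip_point_offset is the distance from the TCP to the grasp point, in m); z points along the fingers, y is the direction in which the jaws open and shut (so a half turn about z gives the same grasp; the last joint's range is limited). The gripper opens to 85 mm and grips with 20 to 120 N. Pads are 22 mm wide; open, the fingers measure 114 mm over their backs; the gripper's body (76 mm by 85 mm) begins 54 mm behind the grasp point. The pads swing forward as they close: fully open they stand 13 mm farther back than shut.
Start: joints at [-74.53, 32.985, 1.427, 82.34, -0.859, 64.687, -3.237], TCP at [0.234, 0.633, 0.231] pointing down, gripper open.
Joint ranges: [-157.87, 157.87], [-19.46, 123.44], [-87.15, 90], [11.01, 140.99], [-62.26, 242.26], [9.8, 113.94], [-161.44, 161.44]. Speed limits (degrees/s): [127.2, 127.2, 172.46, 172.46, 180, 180, 180].

INTERFACE

Orientations are given as [roll, pitch, yaw] about the fixed x, y, z axes, in that order (R = Rz(yaw) Ry(pitch) Rx(roll)).
In Python, from cell import manip, eoat, kin, viewer, ticket, finder, status gives the robot as it stands. Calls block until the motion is done:
- manip.move_to(position, orientation): joint-space move of the TCP to a pose.
- manip.line_to(position, orientation=None, rate=0.15, max_force=None): straight line of the TCP; orientation=None keeps the orientation; rate is the mean speed in m/s. With max_force (N) it stops when the force on the tool has changed by that much, and returns True; else False.
- manip.move_joints(angles): joint-space move.
- eoat.move_gripper(opening): finger opening in m; the grip force is fixed at half the most; returns when the fingers have stopped.
- manip.pause(seconds).
- kin.solve_ik(position, orientation): joint angles nearest the present ones, or None.
- viewer.grab_frame(name): name is "side" or "top" or "wrist"; returns the picture (400x640x3 uint8, red, green, blue); there is no depth.
- viewer.camera_model(name): a dict with "intrinsics" (3x3 intrinsics, pixels), "view" (4x4, takes a point from world to camera coordinates). Camera axes: x right, y up, looking along -z (the intrinsics and any distortion apply to the point x, -y, -z); pixel columns grow to the right and rows downward; lengths in m; the calibration is good to about 2 mm. A picture is of the moment at which its call begins: read the wrist's pose just before it. camera_model takes no time and is no camera call; for the wrist camera it gives the pose at the moment of the call.
A pose or a line that the arm cannot do raises manip.PlanningError and nothing moves.
- ticket.job_done(): hands the job in, once; it reports no verdict.
Trained networks look in the newest picture that a camera, given by its name, has taken for a name from the list of things; names that differ only in an ending like _2 or _b are one class to them, and where a whole thing is asked for, a point or a joint stands for the part that bears it (a point fixed in the world has none). Each returns a list of dicts, best first, with "confidence" (0 to 1); they miss things now and then, are a little off and sometimes report something else, mostly with a low value. They report only what shows in the picture. A call takes as long as a camera call.
- finder.find_in(camera, name): "bbox" ([centre column, centre row, width, height] in pixels, round what is visible of it).
Readings, each from a call of its own:
- status.get_time(): time.
- status.get_qpos(): joint angles.
- status.get_qvel(): joint speeds.
- status.get_effort(): joint torques, N m.
- status.get_tool_pos(): TCP position.
- status.get_eef_rot(): TCP orientation.
- status.get_contact_force(): force on the tool from outside, world axes, zero at the start.
- status.get_ft_torque(): the same for the moment, N m.
- status.get_gripper_width(): finger opening in m.
Only numpy, scipy, OpenCV 4.12 (cv2) and the standard library are available. Lean on these libraries where they do the work, as an engineer would, in place of code of your own. Each camera call takes 0.05 s, during which the arm holds its last target.

TASK

On the step-feed fixture, stand the small catch upright so that it frees the hand lever, and leave it standing so. Then take the sprung lever by its upright handle and pull it round clockwise by three clicks, feeling each one and not going on to a fourth, and finish still holding the handle there at the third click, without letting go, because the lever springs back. Leave the loose things round the fixture where they are.

Things in the scene. Friction and masses are not known exactly. Their poses are not given: they have to be found in the camera images.
- fixture: grey base plate of the step-feed fixture, screwed down at a place and turn that differ each time. Origin under the lever's hub, at the cart top; x is the feed direction (away from the robot, within 0.25 rad), y to its left, z up. Plate 14 mm thick, x -90 to +150, y -90 to +115 mm. A carriage with a drilled block (x from 47 mm, top at 52 mm) moves along x with the lever, 20 mm per rad
- hub (a point): point on the lever's upright hub axis, 72 mm above the cart, at the top face of the lever's arm; axes as the fixture's. The arm is at 62 to 72 mm height, 14 mm wide; its tail reaches 80 mm from the hub on the side away from the handle. Hub 36 mm across, its cap 80 mm high
- lever (a joint): angle (rad) of the steel hand lever about the hub axis. 0 = at rest on its stop, handle along -y of the fixture; grows to 1.95 clockwise seen from above (handle goes from -y toward -x, toward the robot). A spring pushes it back to 0 all the way (about 4 N at the handle at rest, 6 N after three clicks); each ridge adds about 2 N going up and takes off as much coming down. Let go, it flies back
- handle (a point): middle of the lever's upright round black handle, 115 mm from the hub axis, 103 mm above the cart. 23 mm in diameter, from 73 to 128 mm height. Its sleeve turns freely about its own upright axis, so a gripper holding it need not turn with the lever
- sleeve: the black sleeve that makes up the handle (see handle); its origin is the middle of its lower end, 73 mm above the cart, z up; its turn about z means nothing
- click_pin (a point): the sprung click pin on the lever, 75 mm from the hub axis on the handle's side (point at 60 mm height). It clicks over each ridge of the quadrant below it
- quadrant: dark toothed plate under the lever, concentric with the hub, fixed, but clamped at a turn that differs each time. Origin on the hub axis at the cart top; x points along the first ridge (0.25 to 0.45 rad of lever travel from rest), z up. Five radial ridges 6 mm wide, 3 mm high, at 0, -0.34, -0.68, -1.02, -1.36 rad about z; the lever passes them in this order. The pin touches 0.08 rad either side of a ridge
- catch (a joint): angle (rad) of the small catch lever. 0 = leaning 0.85 rad inward over the lever's tail, which it bars; 0.85 = upright; 1.5 = leaning 0.65 rad outward (end stop). Stiff hinge, stays where it is left (about 1 N at the ball). Starts between 0 and 0.2
- catch_ball (a point): centre of the 22 mm black ball on the end of the catch, a 10 mm steel bar, 90 mm from its hinge. The hinge is at x 20, y 95, z 36 mm of the fixture, its axis along the fixture's x: the bar tips from -y (inward) up to upright and on toward +y. Leaning fully in, the ball is 95 mm above the cart; upright, 126 mm
- t_bolt_lying_mid (a point): bystander: dark T-slot bolt lying on the cart, about 34x66x30 mm; the point is its centre, half-way up
- t_bolt_standing_mid (a point): bystander: dark T-slot bolt standing on its square foot, about 34x30x66 mm; the point is its centre, half-way up
- collet_mid (a point): bystander: slotted steel spring collet standing upright, 28 mm across, 42 mm tall; the point is its centre, half-way up
- oil_bottle_mid (a point): bystander: grey oil bottle with pointed spout, 57 mm across, 151 mm tall; the point is its centre, half-way up

How it is judged:
By the outcome, as a careful person would: the job done as asked, in the order asked, and still so for the second after the job is handed in, while the arm keeps its last pose, push and grip.
It also fails if it takes over 61 s, if anything falls off the work surface, if the arm or the gripper's body presses on something with over 40 N, if the wrist force passes 120 N, or if a joint passes its speed limit or range.

## Working session

There is one attempt and no reset: what is moved stays moved. The work goes in short steps, each a Python script; the robot and the scene stay as the last script left them, time stands still between calls to the robot, and variables do not carry over. Pictures are saved under pics/ and viewed, and the job is handed in when it is done.

```bash
ls; mkdir -p pics; python3 - <<'E'
from cell import manip, eoat, kin, viewer, ticket, finder, status
import cv2
print(status.get_time(), manip.grip_point_offset)
for c in ("side","top","wrist"):
    im=viewer.grab_frame(c); cv2.imwrite(f"pics/{c}0.png",im[:,:,::-1])
    m=viewer.camera_model(c); print(c,m)
    for n in ("fixture","hub","handle","catch_ball","click_pin","quadrant","sleeve","t_bolt_lying_mid","t_bolt_standing_mid","collet_mid","oil_bottle_mid"):
        r=finder.find_in(c,n)
        print(n,[(d["bbox"],round(d["confidence"],2)) for d in r[:2]])
print(status.get_time())
E
```

```text
pics
0.0 0.0187
side {'intrinsics': array([[449.64174934,   0.        , 321.44599067],
       [  0.        , 449.64174934, 205.39178582],
       [  0.        ,   0.        ,   1.        ]]), 'view': array([[ 0.94666334, -0.32170058,  0.01836478, -0.54612909],
       [ 0.16862875,  0.54317556,  0.82251119, -0.17349073],
       [-0.27457763, -0.77554436,  0.56845235, -0.82498421],
       [ 0.        ,  0.        ,  0.        ,  1.        ]])}
fixture [([323.8, 234.5, 137.7, 89.6], 0.73)]
hub [([324.4, 235.4, 139.2, 89.5], 0.78)]
handle [([320.1, 224.8, 52.3, 54.9], 0.95), ([338.5, 160.9, 28.2, 51.9], 0.24)]
catch_ball []
click_pin [([320.4, 226.8, 52.6, 62.4], 0.97)]
quadrant [([307.9, 248.0, 74.3, 36.3], 0.9)]
sleeve [([340.2, 236.0, 12.7, 34.4], 0.89), ([321.2, 226.0, 49.6, 60.4], 0.48)]
t_bolt_lying_mid [([232.6, 191.1, 17.2, 25.5], 0.64)]
t_bolt_standing_mid []
collet_mid [([422.7, 306.1, 19.8, 20.9], 0.56)]
oil_bottle_mid [([339.9, 160.7, 25.1, 49.4], 0.6)]
top {'intrinsics': array([[395.42420876,   0.        , 319.38638304],
       [  0.        , 395.42420876, 204.43345963],
    
[... 949 characters left out ...]
2.9, 19.9], 0.66)]
wrist {'intrinsics': array([[285.37074169,   0.        , 318.52415325],
       [  0.        , 285.37074169, 198.35003516],
       [  0.        ,   0.        ,   1.        ]]), 'view': array([[ 3.46031269e-01,  9.38222972e-01, -1.20501646e-04,
        -6.75084093e-01],
       [-8.90790226e-01,  3.28497006e-01, -3.13978487e-01,
         4.04255217e-02],
       [-2.94542245e-01,  1.08753716e-01,  9.49430090e-01,
        -3.81023908e-01],
       [ 0.00000000e+00,  0.00000000e+00,  0.00000000e+00,
         1.00000000e+00]])}
fixture []
hub []
handle []
catch_ball []
click_pin []
quadrant []
sleeve []
t_bolt_lying_mid []
t_bolt_standing_mid []
collet_mid []
oil_bottle_mid []
1.8
```

```bash
python3 - <<'E'
import cv2
s=cv2.imread("pics/side0.png"); t=cv2.imread("pics/top0.png")
cv2.imwrite("pics/s1.png",cv2.resize(s[120:330,220:450],None,fx=3,fy=2.8,interpolation=cv2.INTER_CUBIC))
cv2.imwrite("pics/t1.png",cv2.resize(t[140:290,220:430],None,fx=3.8,fy=3.8,interpolation=cv2.INTER_CUBIC))
E
```

```text
(no output)
```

View pics/s1.png

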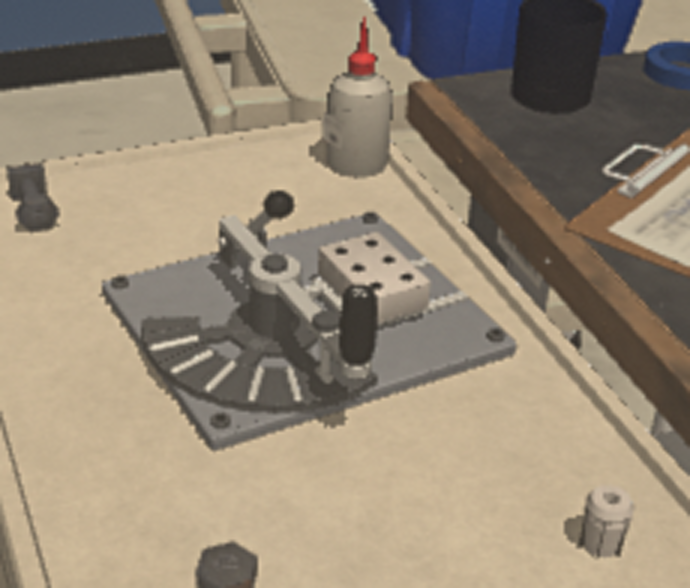

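View pics/t1.png

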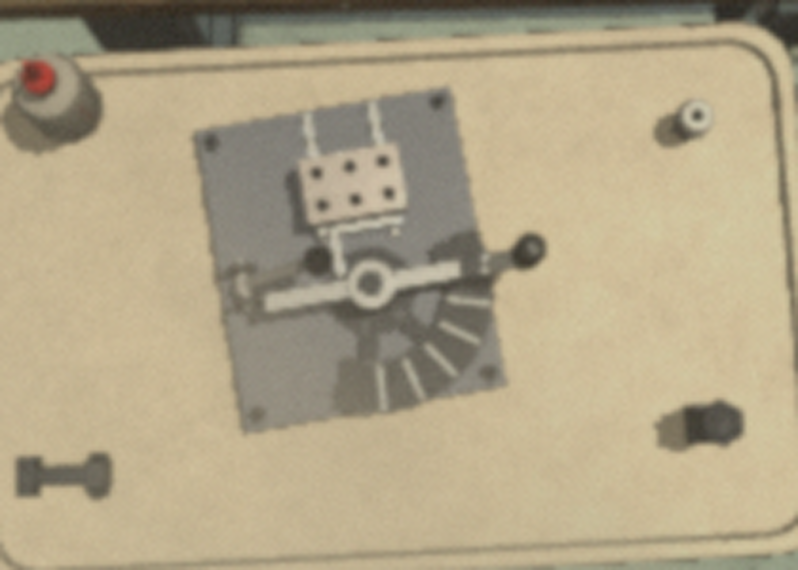

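View pics/top0.png

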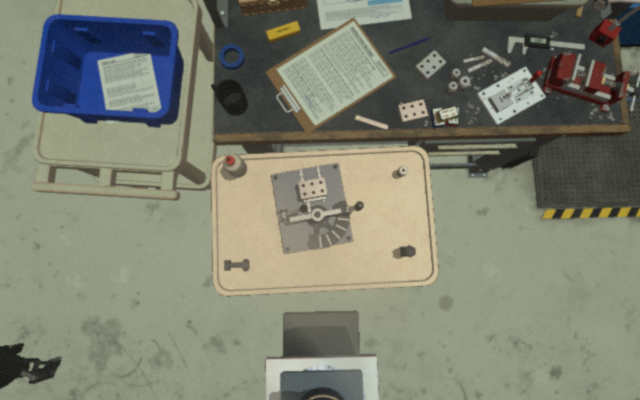

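View pics/side0.png

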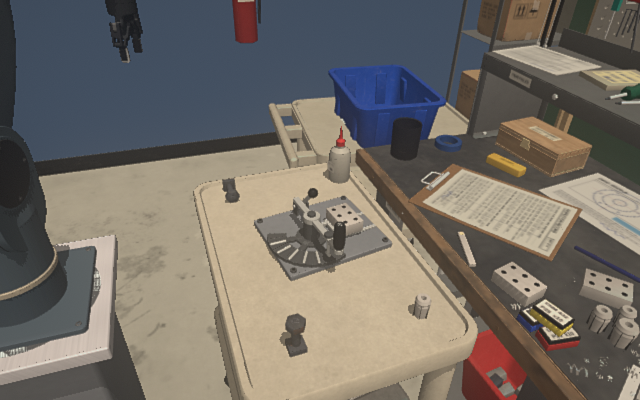

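The top view shows the plate, hub (~(318,215) px), handle (~(359,205)) and the catch leaning in at the tail (ball ~(304,209)). The side view agrees. The catch_ball network box is wrong: it landed on the bottle. I'll fit the fixture pose from these points.

```bash
cat > h.py <<'E'
import numpy as np
from scipy.optimize import least_squares
def proj(m,P):
    P=np.atleast_2d(P); c=(m["view"]@np.c_[P,np.ones(len(P))].T)[:3]
    K=m["intrinsics"]; return np.c_[K[0,0]*c[0]/-c[2]+K[0,2], K[1,1]*-c[1]/-c[2]+K[1,2]]
def toW(p,L):
    L=np.atleast_2d(L); c,s=np.cos(p[2]),np.sin(p[2])
    return np.c_[p[0]+c*L[:,0]-s*L[:,1], p[1]+s*L[:,0]+c*L[:,1], L[:,2]]
def ball(a): # catch angle -> fixture coords
    t=a-0.85
    return [0.02,0.095+0.09*np.sin(t),0.036+0.09*np.cos(t)]
E
cat > fit.py <<'E'
from h import *
from cell import viewer
T=viewer.camera_model("top"); S=viewer.camera_model("side")
L=np.array([[.15,.115,.014],[.15,-.09,.014],[-.09,-.09,.014],[-.09,.115,.014],[0,0,.08],[0,-.115,.128]])
ut=np.array([[193,131],[450,88],[507,383],[243,433],[372,284],[530,246]])/3.8+[220,140]
us=np.array([[370,212],[515,350],[215,447],[105,288],[275,263],[359,292]])/[3,2.8]+[220,120]
bt=np.array([318,262])/3.8+[220,140]; bs=np.array([279,204])/[3,2.8]+[220,120]
rt=np.array([[471,301],[460,330],[441,360],[414,380],[381,387]])/3.8+[220,140]
rs=np.array([[289,386],[255,377],[217,371],[190,362],[176,342]])/[3,2.8]+[220,120]
def res(p,full=False):
    W=toW(p,L); B=toW(p,ball(p[3]))
    a=0.34*np.arange(5)+p[4]  # lever angle; dir: -y toward -x
    R=toW(p,np.c_[-p[6]*np.sin(a),-p[6]*np.cos(a),np.full(5,p[5])])
    r=[proj(T,W)-ut,proj(S,W)-us,proj(T,B)-bt,proj(S,B)-bs,proj(T,R)-rt,proj(S,R)-rs]
    return r if full else np.concatenate(r).ravel()
f=least_squares(res,[.65,0,0.1,0.1,0.35,.05,.075],loss="soft_l1")
print(f.x.round(4))
for r in res(f.x,True): print(r.round(1).tolist())
p=f.x; print("hub",toW(p,[0,0,.072]),"handle",toW(p,[0,-.115,.103]),"ball",toW(p,ball(p[3])),"ballup",toW(p,ball(.85)))
np.save("p.npy",p)
E
python3 fit.py
```

```text
[ 0.552  -0.0023  0.1612  0.1255  0.3107  0.025   0.074 ]
[[0.4, -0.0], [0.2, -1.2], [0.9, 0.2], [1.3, 0.2], [0.4, -0.5], [1.1, -0.3]]
[[0.7, -1.1], [0.9, -3.2], [-1.3, -2.2], [-2.7, -2.2], [-0.6, -0.9], [0.2, 0.3]]
[[0.4, -0.3]]
[[-1.0, -0.0]]
[[-0.4, 0.1], [0.1, 0.7], [-0.0, -0.2], [-0.0, -0.6], [0.3, -0.3]]
[[0.5, -1.2], [-0.7, 1.9], [0.3, 1.2], [0.2, -0.7], [-0.8, -0.3]]
hub [[ 0.55196833 -0.00225354  0.072     ]] handle [[ 0.57042704 -0.11576246  0.103     ]] ball [[0.56603421 0.03585299 0.10339763]] ballup [[0.55646051 0.09472492 0.126     ]]
```

```bash
python3 - <<'E'
from cell import *
from cell import manip,kin,viewer,status
import numpy as np
m=viewer.camera_model("wrist"); V=m["view"]; R=V[:3,:3]
print("cam pos",-R.T@V[:3,3],"fwd",-R[2],"up",R[1])
print(status.get_eef_rot(),status.get_qpos(),status.get_time())
y=np.degrees(np.load("p.npy")[2])
for pos in ([.556,.04,.2],[.556,.095,.15],[.57,-.116,.09]):
  for a in (0,180,90,-90,59,-121):
    q=kin.solve_ik(pos,[180,0,y+a]); print(pos,a,None if q is None else np.round(q,0))
E
```

```text
cam pos [0.15738335 0.66153751 0.37436685] fwd [ 0.29454231 -0.10875386 -0.94943005] up [-0.89079015  0.3284971  -0.3139786 ]
[-1.79998996e+02 -9.90691517e-04  1.59729684e+02] [-74.53234563  32.9848937    1.42659446  82.33969798  -0.86026219
  64.68695541  -3.23808876] 1.8
[0.556, 0.04, 0.2] 0 [-36.  31.  43. 104. -25.  55. -64.]
[0.556, 0.04, 0.2] 180 [-13.  25.   6. 103.  -3.  52.  94.]
[0.556, 0.04, 0.2] 90 [-26.  27.  25. 104. -14.  53.  15.]
[0.556, 0.04, 0.2] -90 [ -49.   48.   78.  104.  -50.   72. -127.]
[0.556, 0.04, 0.2] 59 [-30.  28.  32. 104. -18.  54. -12.]
[0.556, 0.04, 0.2] -121 [ -2.  25. -10. 103.   5.  53. 144.]
[0.556, 0.095, 0.15] 0 [-39.  34.  39. 106. -28.  50. -67.]
[0.556, 0.095, 0.15] 180 [-15.  29.   1. 105.  -1.  46.  85.]
[0.556, 0.095, 0.15] 90 [-29.  30.  22. 106. -15.  47.  10.]
[0.556, 0.095, 0.15] -90 [  1.  30. -23. 105.  15.  48. 160.]
[0.556, 0.095, 0.15] 59 [-33.  31.  28. 106. -20.  47. -16.]
[0.556, 0.095, 0.15] -121 [ -5.  29. -15. 105.  10.  47. 134.]
[0.57, -0.116, 0.09] 0 [-15.  40.  36. 107. -33.  44. -42.]
[0.57, -0.116, 0.09] 180 [  4.  34.   4. 106.  -3.  40. 109.]
[0.57, -0.116, 0.09] 90 [ -7.  36.  21. 107. -19.  41.  35.]
[0.57, -0.116, 0.09] -90 [ -28.   52.   65.  107.  -56.   60. -109.]
[0.57, -0.116, 0.09] 59 [-10.  37.  27. 107. -24.  42.   9.]
[0.57, -0.116, 0.09] -121 [ 15.  34. -12. 106.  10.  41. 155.]
```

```bash
python3 - <<'E'
from cell import manip,kin,viewer,status,finder,eoat
import numpy as np,cv2,json
y=np.degrees(np.load("p.npy")[2])
manip.move_to([.50,.005,.31],[180,0,y-180])
print(status.get_time(),status.get_tool_pos(),status.get_contact_force(),status.get_gripper_width())
m=viewer.camera_model("wrist"); im=viewer.grab_frame("wrist")
np.savez("w1.npz",view=m["view"],intrinsics=m["intrinsics"])
cv2.imwrite("pics/w1.png",im[:,:,::-1])
for n in ("catch_ball","sleeve","quadrant"):
    print(n,[(d["bbox"],round(d["confidence"],2)) for d in finder.find_in("wrist",n)[:2]])
print(status.get_time())
cv2.imwrite("pics/w1b.png",cv2.resize(im[90:340,180:480,::-1],None,fx=2.6,fy=2.4,interpolation=cv2.INTER_CUBIC))
E
```

```text
4.2417 [0.50015114 0.00585125 0.30987111] [ 0.36025609  0.68436721 -0.76542022] 0.0855040719734843
catch_ball [([351.6, 217.5, 52.2, 27.0], 0.64)]
sleeve [([219.1, 211.2, 25.5, 30.0], 0.7)]
quadrant []
4.4417
```

View pics/w1.png

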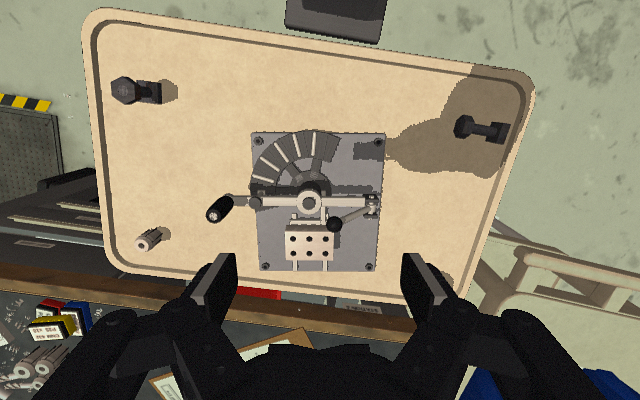

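View pics/w1b.png

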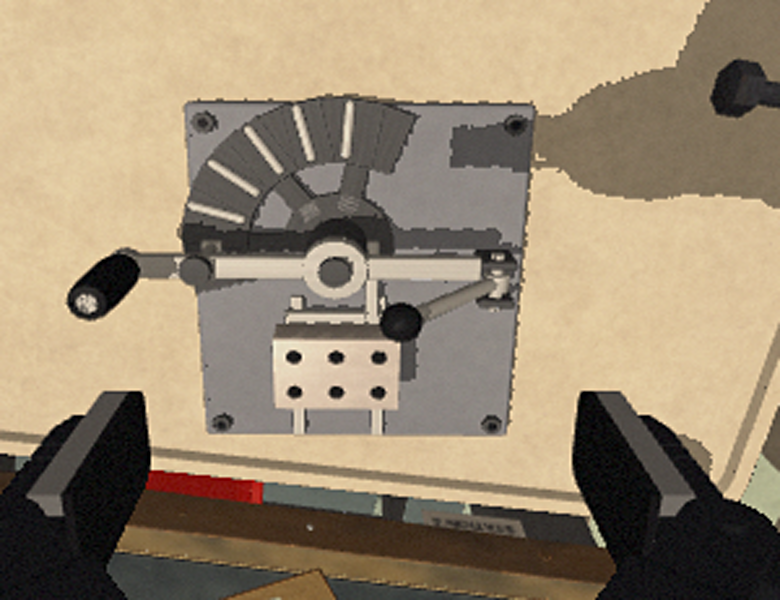

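The wrist view shows the plate, lever at rest (handle top ~(214,216) px), ball at ~(335,224), and five ridges clearly. I'll add those points to the fit.

```bash
cat > fit2.py <<'E'
exec(open("fit.py").read().split("f=least")[0])
Wm=dict(np.load("w1.npz"))
sc=lambda a:np.array(a)/[2.6,2.4]+[180,90]
uw=sc([[508,434],[208,434],[186,101],[536,103],[336,270],[89,302]]); bw=sc([402,322])
rw=sc([[216,213],[233,177],[264,149],[304,133],[347,129]])
def res2(p,full=False):
    W=toW(p,L); B=toW(p,ball(p[3])); a=0.34*np.arange(5)+p[4]
    R=toW(p,np.c_[-p[6]*np.sin(a),-p[6]*np.cos(a),np.full(5,p[5])])
    r=res(p,True)
    r[1]=r[1][[0,3,4,5]]; r[1][:2]=0
    r+=[proj(Wm,W)-uw,proj(Wm,B)-bw,proj(Wm,R)-rw]
    return r if full else np.concatenate(r).ravel()
f=least_squares(res2,[.55,0,0.16,0.1,0.31,.05,.075],loss="soft_l1")
print(f.x.round(4))
for r in res2(f.x,True): print(r.round(1).tolist())
p=f.x; print("hub",toW(p,[0,0,.072]),"handle",toW(p,[0,-.115,.103]),"ball",toW(p,ball(p[3])),"ballup",toW(p,ball(.85)))
np.save("p.npy",p)
g=least_squares(lambda p:np.concatenate(res2(p,True)[6:]).ravel(),f.x,loss="soft_l1"); print("wrist only",g.x.round(4))
E
python3 fit2.py
```

```text
[0.5512 0.0009 0.1568 0.1142 0.284  0.0239 0.075 ]
[[-0.5, 0.0], [-0.6, -0.8], [-0.3, 0.7], [-0.0, 0.3], [-0.8, -0.2], [-0.0, 0.2]]
[[0.0, 0.0], [0.0, 0.0], [-1.4, -1.7], [-1.1, -0.6]]
[[-0.4, -0.1]]
[[-1.5, -0.3]]
[[-1.1, -0.1], [-0.5, 0.6], [-0.5, -0.1], [-0.5, -0.3], [-0.2, 0.3]]
[[0.5, -1.5], [-0.8, 1.8], [0.0, 1.2], [-0.4, -0.6], [-1.7, -0.1]]
[[-0.2, 0.8], [-0.6, 0.2], [-1.6, 0.3], [-0.1, 0.3], [-0.6, 1.2], [-0.8, 0.3]]
[[-0.5, -0.5]]
[[0.2, -0.2], [0.1, 0.3], [-0.4, 0.4], [-0.6, -0.0], [-0.2, 0.1]]
hub [[0.55123691 0.00093322 0.072     ]] handle [[ 0.56919955 -0.11265526  0.103     ]] ball [[0.5655879  0.03822693 0.10271703]] ballup [[0.55615273 0.09789112 0.126     ]]
wrist only [0.5506 0.0016 0.1566 0.1167 0.2856 0.0272 0.0752]
```

```bash
cat > s1.py <<'E'
from h import *
from cell import manip,kin,viewer,status,finder,eoat
import cv2
p=np.load("p.npy"); o=[180,0,np.degrees(p[2])-180]
dz=-.015
def P(a,up=0): w=toW(p,ball(a))[0]; return w+[0,0,dz+up]
eoat.move_gripper(.05)
manip.move_to(P(p[3],.07),o)
print(status.get_time(),status.get_contact_force().round(1))
print("down",manip.line_to(P(p[3]),rate=.12,max_force=10),status.get_tool_pos(),status.get_contact_force().round(1))
m=viewer.camera_model("wrist"); im=viewer.grab_frame("wrist"); cv2.imwrite("pics/w2.png",im[:,:,::-1])
for a in (.35,.6,.85):
    print(a,manip.line_to(P(a),rate=.08,max_force=20),status.get_tool_pos().round(4),status.get_contact_force().round(1))
eoat.move_gripper(.0)
print("w",status.get_gripper_width(),status.get_tool_pos().round(4),status.get_contact_force().round(1))
print(status.get_time(), P(.85))
im=viewer.grab_frame("wrist"); cv2.imwrite("pics/w3.png",im[:,:,::-1])
im=viewer.grab_frame("side"); cv2.imwrite("pics/s3.png",cv2.resize(im[120:330,220:450,::-1],None,fx=3,fy=2.8,interpolation=cv2.INTER_CUBIC))
E
python3 s1.py
```

```text
5.6 [0.  0.2 0.4]
down False [0.56617967 0.03809123 0.08877271] [-0.8 -0.4  0.6]
0.35 False [0.5631 0.0562 0.1006] [-0.2  0.2 -1. ]
0.6 False [0.5594 0.0766 0.1081] [ 0.  -0.2  0.6]
0.85 False [0.5559 0.0988 0.1109] [-0.3 -0.  -0.6]
w 0.0185375502587099 [0.5563 0.0974 0.1113] [-0.4 -1.5  5.2]
8.0667 [0.55615273 0.09789112 0.111     ]
```

View pics/w3.png

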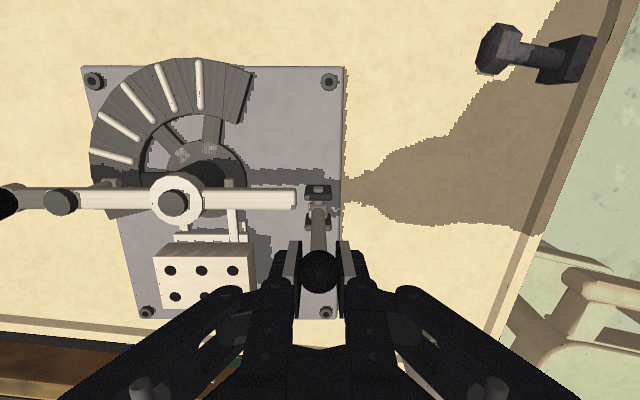

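View pics/s3.png

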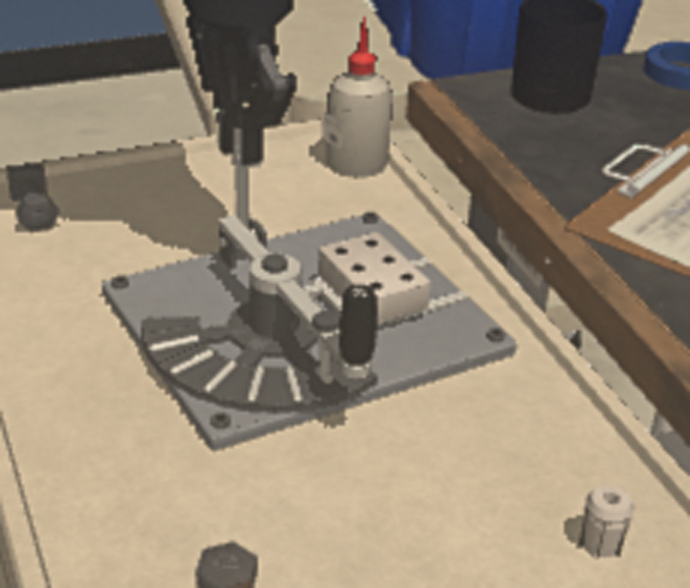

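View pics/w2.png

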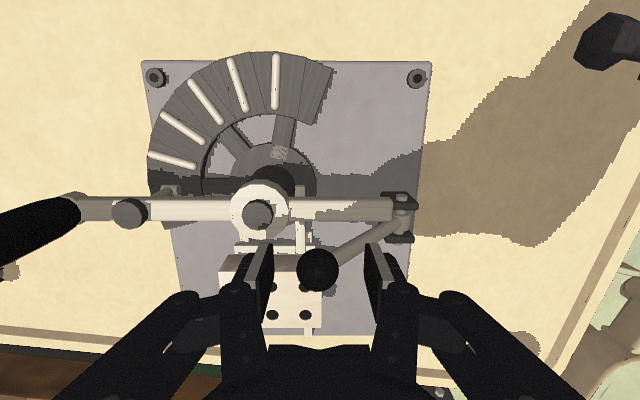

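Catch is upright with the ball centred in the pads (318,272). Releasing and checking.

```bash
cat > s2.py <<'E'
from h import *
from cell import manip,kin,viewer,status,finder,eoat
import cv2
p=np.load("p.npy"); o=[180,0,np.degrees(p[2])-180]
eoat.move_gripper(.06)
t=status.get_tool_pos()
print(manip.line_to([t[0],t[1],.2],rate=.15),status.get_time(),status.get_contact_force().round(1))
manip.move_to([.50,.005,.31],o)
m=viewer.camera_model("wrist"); im=viewer.grab_frame("wrist"); cv2.imwrite("pics/w4.png",im[:,:,::-1])
for a in (.75,.8,.85,.9,.95): print(a,proj(m,toW(p,ball(a))))
print("handle top",proj(m,toW(p,[0,-.115,.128])),"mid",proj(m,toW(p,[0,-.115,.103])))
print("up",finder.find_in("wrist","catch_ball")[:1],finder.find_in("wrist","sleeve")[:1],status.get_time())
cv2.imwrite("pics/w4b.png",cv2.resize(im[130:290,180:420,::-1],None,fx=3.3,fy=3.3,interpolation=cv2.INTER_CUBIC))
E
python3 s2.py
```

```text
False 9.3833 [-0.4  0.7  0.1]
0.75 [[376.28730328 231.29783774]]
0.8 [[379.92076462 231.4137297 ]]
0.85 [[383.53061148 231.45379816]]
0.9 [[387.10133409 231.41780671]]
0.95 [[390.61766161 231.30598112]]
handle top [[213.35937851 217.1094612 ]] mid [[220.04181594 209.91564393]]
up [{'bbox': [379.4, 220.9, 26.5, 37.5], 'confidence': 0.83}] [{'bbox': [216.9, 210.4, 27.4, 30.7], 'confidence': 0.61}] 10.2
```

View pics/w4b.png

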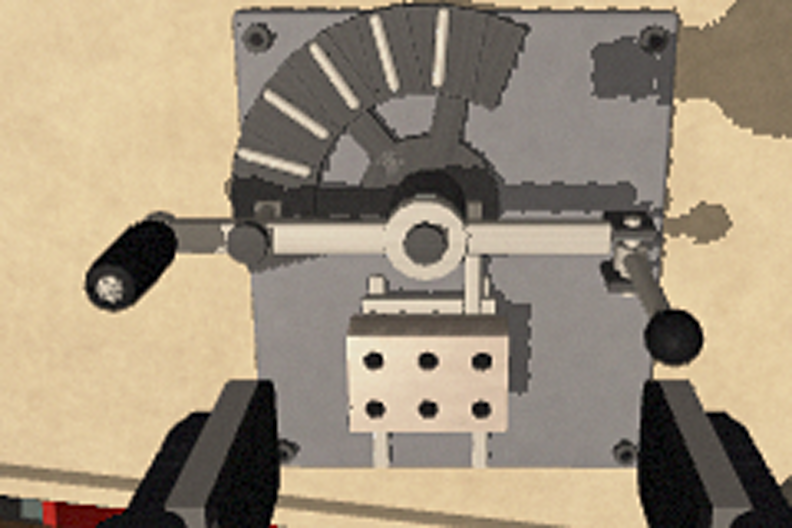

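The ball is at (384,232), which matches an upright catch (0.85 predicts (383.5,231.5)). The handle top matches its prediction too. Next, grip the handle and take first small steps while reading the force.

```bash
cat > lv.py <<'E'
from h import *
from cell import manip,kin,viewer,status,finder,eoat
import cv2
p=np.load("p.npy"); o=[180,0,np.degrees(p[2])+57]
def H(a,z=.084,r=.115): return toW(p,[-r*np.sin(a),-r*np.cos(a),z])[0]
def ang(t):
    d=t[:2]-p[:2]; c,s=np.cos(p[2]),np.sin(p[2]); x,y=c*d[0]+s*d[1],-s*d[0]+c*d[1]
    return np.arctan2(-x,-y),np.hypot(x,y)
def axes(a): # radial out, tangential (pulling dir), world
    R=np.array([[np.cos(p[2]),-np.sin(p[2])],[np.sin(p[2]),np.cos(p[2])]])
    return R@[-np.sin(a),-np.cos(a)], R@[-np.cos(a),np.sin(a)]
def rep(tag=""):
    t=status.get_tool_pos(); f=status.get_contact_force(); a,r=ang(t); e,g=axes(a)
    print(tag,"a %.3f r %.4f z %.4f Fr %.1f Ft %.1f Fz %.1f w %.4f t %.2f"%(a,r,t[2],f[:2]@e,f[:2]@g,f[2],status.get_gripper_width(),status.get_time()),flush=True)
    return a,r,f[:2]@e,f[:2]@g
E
cat > s3.py <<'E'
from lv import *
print([kin.solve_ik(H(a),o) is not None for a in (0,.3,.6,.9,1.13)])
manip.move_to(H(.02,.17),o); rep("above")
print(manip.line_to(H(.02),rate=.12,max_force=10)); rep("down")
im=viewer.grab_frame("wrist"); cv2.imwrite("pics/w5.png",im[:,:,::-1])
eoat.move_gripper(0.); rep("grip")
for a in (.05,.09,.13):
    manip.line_to(H(a),o,rate=.06); rep()
im=viewer.grab_frame("wrist"); cv2.imwrite("pics/w6.png",im[:,:,::-1])
E
python3 s3.py
```

```text
[True, True, True, True, True]
above a 0.018 r 0.1145 z 0.1699 Fr 0.1 Ft -0.5 Fz -0.8 w 0.0601 t 11.56
False
down a 0.017 r 0.1153 z 0.0846 Fr 0.0 Ft 0.2 Fz -0.1 w 0.0599 t 12.43
grip a 0.007 r 0.1156 z 0.0848 Fr 1.0 Ft -3.9 Fz 5.7 w 0.0213 t 12.91
 a 0.041 r 0.1155 z 0.0848 Fr 1.4 Ft -3.8 Fz 6.2 w 0.0215 t 13.16
 a 0.081 r 0.1155 z 0.0848 Fr 0.8 Ft -2.7 Fz 6.0 w 0.0214 t 13.41
 a 0.121 r 0.1155 z 0.0848 Fr 0.6 Ft -5.3 Fz 6.9 w 0.0214 t 13.66
```

View pics/w6.png

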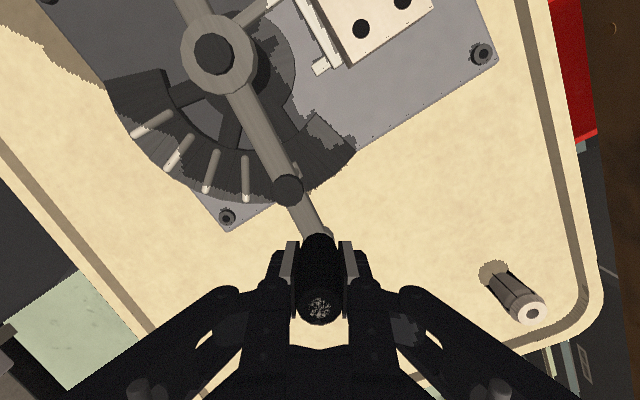

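View pics/w5.png

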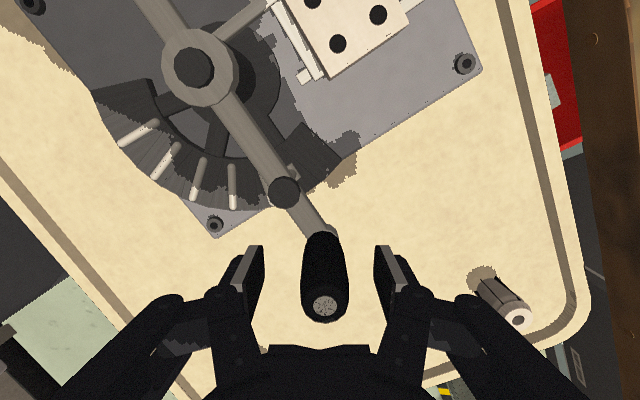

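The grip is good and the lever turns with the hand. Continuing over the first two ridges, logging tangential force.

```bash
cat > s4.py <<'E'
from lv import *
import sys
def run(a0,a1,n):
    out=[]
    for a in np.linspace(a0,a1,n+1)[1:]:
        manip.line_to(H(a),o,rate=.08)
        fs=[]
        for _ in range(4):
            manip.pause(.02); fs.append(status.get_contact_force())
        f=np.mean(fs,0); t=status.get_tool_pos(); th,r=ang(t); e,g=axes(th)
        out.append((a,th,r,f[:2]@e,f[:2]@g,f[2]))
        print("cmd %.3f a %.3f r %.4f Fr %.1f Ft %.1f Fz %.1f w %.4f"%(*out[-1],status.get_gripper_width()),flush=True)
        if abs(out[-1][3])>25 or status.get_gripper_width()<.018: print("STOP"); break
    print(status.get_time())
if __name__=="__main__":
    run(float(sys.argv[1]),float(sys.argv[2]),int(sys.argv[3]))
    im=viewer.grab_frame("wrist"); cv2.imwrite("pics/"+sys.argv[4],im[:,:,::-1])
E
python3 s4.py .13 .80 24 w7.png
```

```text
cmd 0.158 a 0.147 r 0.1154 Fr 0.5 Ft -4.6 Fz 6.6 w 0.0213
cmd 0.186 a 0.175 r 0.1154 Fr 0.7 Ft -4.3 Fz 6.4 w 0.0211
cmd 0.214 a 0.202 r 0.1154 Fr 0.5 Ft -4.5 Fz 6.1 w 0.0214
cmd 0.242 a 0.225 r 0.1153 Fr 0.7 Ft -6.1 Fz 5.1 w 0.0212
cmd 0.270 a 0.255 r 0.1153 Fr 0.7 Ft -5.3 Fz 5.8 w 0.0213
cmd 0.297 a 0.286 r 0.1152 Fr -0.3 Ft -4.1 Fz 7.0 w 0.0213
cmd 0.325 a 0.316 r 0.1152 Fr -0.1 Ft -3.0 Fz 8.2 w 0.0215
cmd 0.353 a 0.347 r 0.1152 Fr -0.0 Ft -1.6 Fz 8.8 w 0.0211
cmd 0.381 a 0.369 r 0.1151 Fr 0.2 Ft -4.7 Fz 6.1 w 0.0213
cmd 0.409 a 0.396 r 0.1151 Fr -0.7 Ft -4.6 Fz 6.4 w 0.0211
cmd 0.437 a 0.424 r 0.1151 Fr -0.5 Ft -4.6 Fz 6.5 w 0.0216
cmd 0.465 a 0.452 r 0.1151 Fr -0.4 Ft -4.5 Fz 6.9 w 0.0211
cmd 0.493 a 0.479 r 0.1150 Fr -0.6 Ft -4.7 Fz 6.4 w 0.0215
cmd 0.521 a 0.507 r 0.1150 Fr -0.6 Ft -4.7 Fz 6.6 w 0.0216
cmd 0.549 a 0.535 r 0.1150 Fr -0.7 Ft -4.8 Fz 6.6 w 0.0216
cmd 0.577 a 0.558 r 0.1149 Fr -0.9 Ft -6.5 Fz 4.5 w 0.0212
cmd 0.605 a 0.586 r 0.1149 Fr -0.8 Ft -6.1 Fz 5.5 w 0.0212
cmd 0.633 a 0.617 r 0.1148 Fr -0.6 Ft -5.3 Fz 6.5 w 0.0216
cmd 0.660 a 0.648 r 0.1148 Fr -0.7 Ft -4.3 Fz 7.8 w 0.0215
cmd 0.688 a 0.679 r 0.1148 Fr -1.2 Ft -2.7 Fz 8.5 w 0.0213
cmd 0.716 a 0.701 r 0.1147 Fr -1.6 Ft -5.1 Fz 5.9 w 0.0214
cmd 0.744 a 0.729 r 0.1147 Fr -1.1 Ft -5.2 Fz 5.0 w 0.0213
cmd 0.772 a 0.756 r 0.1147 Fr -1.2 Ft -5.0 Fz 6.1 w 0.0217
cmd 0.800 a 0.784 r 0.1146 Fr -1.2 Ft -5.4 Fz 6.0 w 0.0211
21.3083
```

View pics/w7.png

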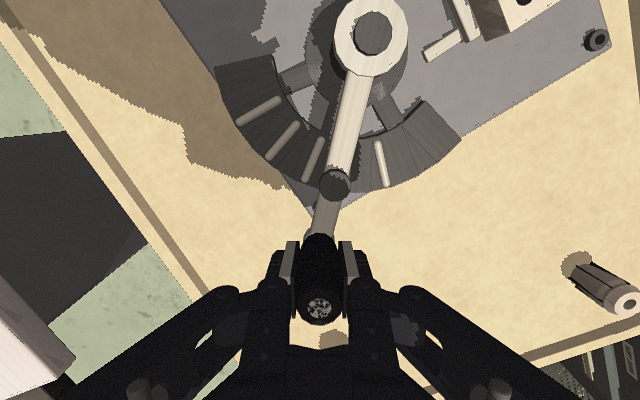

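Two clicks were felt (force peak then dip, centred on ~0.29 and ~0.62 rad). Three ridges still lie ahead in the picture. On over the third.

```bash
python3 s4.py .80 1.145 13 w8.png; python3 - <<'E'
from lv import *
manip.pause(.3); rep("settled")
for c in ("top","side"):
    im=viewer.grab_frame(c)[:,:,::-1]
    im=im[120:330,220:450] if c=="side" else im[140:290,220:430]
    cv2.imwrite(f"pics/{c}9.png",cv2.resize(im,None,fx=3,fy=2.8,interpolation=cv2.INTER_CUBIC))
S=viewer.camera_model("side")
for a in (.75,.85,.95):print((proj(S,toW(p,ball(a)))-[220,120])*[3,2.8])
E
```

```text
cmd 0.827 a 0.810 r 0.1146 Fr -1.5 Ft -5.3 Fz 5.8 w 0.0213
cmd 0.853 a 0.837 r 0.1146 Fr -1.7 Ft -5.4 Fz 5.6 w 0.0215
cmd 0.880 a 0.863 r 0.1145 Fr -1.5 Ft -5.9 Fz 5.6 w 0.0212
cmd 0.906 a 0.889 r 0.1145 Fr -1.6 Ft -5.5 Fz 6.0 w 0.0215
cmd 0.933 a 0.911 r 0.1145 Fr -1.7 Ft -7.8 Fz 4.4 w 0.0210
cmd 0.959 a 0.940 r 0.1144 Fr -1.9 Ft -6.3 Fz 5.6 w 0.0211
cmd 0.986 a 0.969 r 0.1144 Fr -1.7 Ft -5.2 Fz 6.7 w 0.0213
cmd 1.012 a 0.998 r 0.1144 Fr -1.6 Ft -4.3 Fz 7.7 w 0.0214
cmd 1.039 a 1.028 r 0.1144 Fr -2.4 Ft -3.1 Fz 8.8 w 0.0214
cmd 1.065 a 1.048 r 0.1143 Fr -2.1 Ft -6.2 Fz 5.6 w 0.0213
cmd 1.092 a 1.074 r 0.1143 Fr -1.6 Ft -5.7 Fz 6.0 w 0.0213
cmd 1.118 a 1.101 r 0.1143 Fr -2.4 Ft -5.7 Fz 6.0 w 0.0215
cmd 1.145 a 1.128 r 0.1143 Fr -1.9 Ft -5.8 Fz 5.7 w 0.0213
25.475
settled a 1.127 r 0.1142 z 0.0848 Fr -1.5 Ft -6.2 Fz 5.9 w 0.0211 t 25.82
[[242.622189   146.00558423]]
[[237.27895184 140.24619944]]
[[232.01807888 135.55543053]]
```

View pics/side9.png

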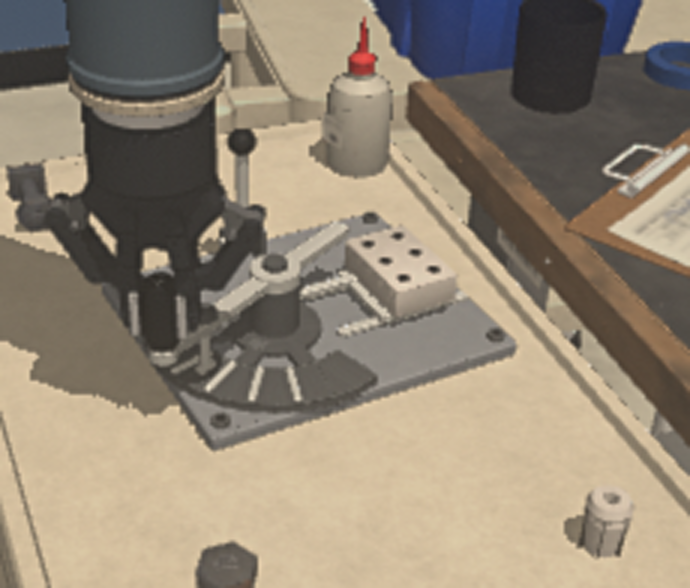

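View pics/w8.png

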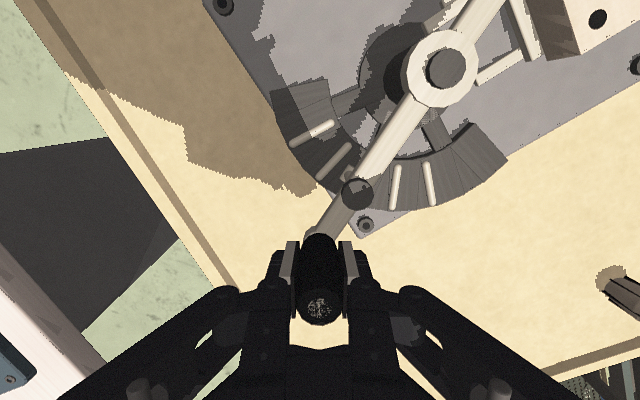

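View pics/top9.png

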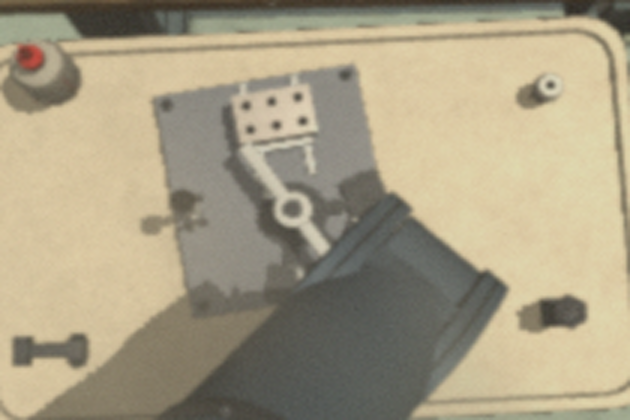

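Third click felt (force peak at 0.91, dip at 1.03, steady again from 1.05). In the wrist view two ridges are still ahead at (312,132) and (336,160). In the side view the catch stands upright with its ball at (242,142), against a predicted (237,140). The bystanders are where they were. Handing in while still holding.

```bash
python3 - <<'E'
from lv import *
from cell import ticket
rep("before"); print(ticket.job_done())
E
```

```text
before a 1.127 r 0.1142 z 0.0848 Fr -2.0 Ft -6.4 Fz 5.5 w 0.0218 t 25.93
the job is handed in; nothing more can be done
None
```

I stood the catch upright, pulled the lever clockwise by three clicks, and handed the job in still gripping the handle there. That was at 25.9 s of the 61 s allowed.

- **Catch:** The wrist view before the pull put the ball at the upright position (about 0.85 rad). The side view at the end agreed within about 2 px.
- **Clicks:** I felt three, as force peaks and dips centred on about 0.29, 0.62 and 0.97 rad. At hand-in the lever read 1.127 rad with a steady pull of about 6 N. The fourth ridge should first touch at about 1.22 rad, and the wrist view showed ridges 4 and 5 still ahead.
- **Loose things:** The bottle, both T-bolts and the collet looked unmoved in the last pictures.
- **Forces:** No force I read on the tool exceeded about 9 N on any axis.

**Checks that disagreed:**
- In the first top and side pictures the `catch_ball` network found the bottle or nothing, so I fitted the pose from points I picked in the images.
- That fit leaves about 1–2 px of error.
- The gripper reads 2–3 mm under the true width on both the ball and the handle. The pictures showed the ball and the handle held properly.

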